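Shut the incubator and set its dial

ROBOT

A 7-joint arm with a two-finger parallel gripper is mounted at the origin on a cart in front of the work surface, level with it; the furniture and walls round the work are solid. World frame = base frame: x ahead of the robot, y to its left, z up, the work surface at z = 0. Lengths are in m, angles in rad, forces in N, time in s.
With the tool pointing down it reaches from about 0.425 to 0.875 m from the base axis. Payload 4.7 kg.
Tool frame: the origin (TCP) lies midway between the tips of the shut fingers; the grasp point (between the pads) lies 19 mm behind it; z points along the fingers, y is the line along which they close (so a half turn about z gives the same grasp; the last joint's range is limited). The gripper opens to 85 mm and grips with 20 to 120 N. Pads are 22 mm wide; open, the fingers measure 114 mm over their backs; the gripper's body (76 mm by 85 mm) begins 54 mm behind the grasp point. The pads swing forward as they close: fully open they stand 13 mm farther back than shut.
Start: joints at [-1.269, 0.321, -0.07, 1.45, 0.023, 1.371, -0.057], TCP at [0.185, 0.623, 0.231] pointing down, gripper open.
Joint ranges: [-2.86, 2.86], [-0.3, 2.09], [-1.38, 1.24], [0.06, 2.45], [-1.56, 4.7], [0.09, 2.05], [-2.69, 2.69]. Speed limits (rad/s): [2.57, 2.57, 3.14, 3.14, 3.14, 3.14, 3.14].

INTERFACE

Orientations are given as a 3x3 rotation matrix whose columns are the frame's x, y, z axes.
In Python, from bench import manip gives the robot as it stands. The module is installed in compiled form; this text tells all that it offers.
- The arm moves only by the shell command python3 -m creep 'ROWS' [OPENING] [FORCE]. ROWS is JSON, a list of rows, each a list of 4 numbers: the shift along the tool's x, y, z in cm, then the turn about the tool's z in degrees. In form: [[dx, dy, dz, spin], ...]. A call has 1 to 20 rows; each row shifts and turns the commanded pose from where the row before left it, along the tool's axes as they then stand; what a row does not reach is not made up. A row lasts 1/10 s, in which the tool goes at most 50 mm and 8.59 degrees, less where a joint would pass 70% of its speed; a pose out of reach is approached as far as the arm can. A call with a gripper value outside its range is refused whole. OPENING is the opening, from 0 (shut) to 1 (fully open), set as the call begins (- or left out, the last holds). The fingers move at their own pace and stop on an object; FORCE is the grip in N (left out, the last holds). Time passes only in rows, so rows that do not move let the fingers close. It gives the time, the measured TCP pose, the force, the opening and the grip force at its end, in the units of the state.
- manip.observe(): the state, without advancing time (a new reading comes with each control period).
- manip.camera(name): name is "scene" or "top"; returns the picture (400x640x3 uint8, red, green, blue); there is no depth.
- manip.get_calibration(name): a dict with "camera_matrix" (3x3 intrinsics, pixels), "k1" (the pictures are not rectified: a ray, as slopes to the right and down, at radius r is drawn at 1 + k1 r^2 times it, then the intrinsics apply), "view" (4x4, takes a point from world to camera coordinates). Camera axes: x right, y down, z forward; pixel columns grow to the right and rows downward; lengths in m; the calibration is good to about 2 mm. A picture is of the moment at which its call begins. get_calibration takes no time and is no camera call.
- manip.hand_in(): hands the job in; it is judged then, once.
Trained networks look in the newest picture that a camera, given by its name, has taken for a name from the list of things; names that differ only in an ending like _2 or _b are one class to them, and where a whole thing is asked for, a point or a joint stands for the part that bears it (a point fixed in the world has none). Each returns a list of dicts, best first, with "confidence" (0 to 1); they miss things now and then, are a little off and sometimes report something else, mostly with a low value. They report only what shows in the picture. A call takes as long as a camera call.
- manip.cut_out(thing, camera): "pixels" (400x640 bool, what is visible of it) and "box" ([left, top, width, height] in pixels, round what is visible of it).
The state is a dict: "time": time; "qpos": joint angles; "dq": joint speeds; "effort": joint torques, N m; "tcp_pos": TCP position; "orientation": TCP orientation; "contact_force": force on the tool from outside, world axes, zero at the start; "moment": the same for the moment, N m; "opening": opening from 0.0 (shut) to 1.0 (fully open); "grasp_force": force on a finger pad.
Only numpy, scipy, OpenCV 4.12 (cv2) and the standard library are available. Lean on these libraries where they do the work, as an engineer would, in place of code of your own. Each camera call takes 0.05 s, during which the arm holds its last target. There are 200 camera calls.

TASK

Get the small bench incubator ready to run: lower its open lid gently, without slamming or forcing it, and press it fully home, down to its stop, so that the spring catch holds it shut by itself. Then turn the dial until its pointer lines up with the metal setting tab on the dial's rim. Leave the setting tab and the vessels standing around the incubator where they are.

Things in the scene. Friction and masses are not known exactly. Their poses are not given: they have to be found in the camera images.
- incubator: white bench incubator, fixed, 170 deep (x) x 247 wide (y) x 116 mm high with the lid shut. Origin: centre of its underside; x to its rear (away from the robot at yaw 0), y to its left, z up. Left part (y -28 to 122 mm): chamber with the lid, whose outer face is 116 mm up when shut. Right part (y -125 to -29 mm): console, flat top 115 mm up, with the dial.
- lid (a joint): lid angle, rad: 0 = fully shut (level), 1.57 = upright, up to 1.85 = leaning back; axis along the incubator's y. Stiff friction hinge: the lid stays at any angle and takes 1 to 4 N at its front edge to move. Pushing it with over 40 N counts as forcing, closing faster than 2.5 rad/s as slamming.
- catch (a point): the catch in the chamber's front wall, incubator frame (-66, 47, 78) mm. From 0.12 rad down a spring plunger resists and lifts the lid back if let go; from 0.11 a bevelled bolt adds to it, 8 to 13 N in all near the front edge, then 3 to 6 N below 0.05; let go at 0.02 to 0.03 the lid may hang half caught. Pressed onto the rigid stop at 0, it is hooked and stays at about 0.01 rad.
- lid_hinge (a point): point on the lid's hinge axis at the middle of the lid's width, incubator frame (78, 47, 100) mm.
- lid_edge (a point): middle of the front edge of the lid's outer face. Lid: grey plate 16 mm thick, 150 wide; shut, it reaches 2 to 158 mm from the hinge axis towards the incubator's -x, underside level with the axis, outer face 16 mm above it (this point: 158 out, 16 up). A lip 52 wide, 9 thick stands 14 mm farther out. Site x: from front edge to hinge; z: out of the outer face.
- dial (a joint): dial angle, rad, 0 to 2.9: 0 = pointer towards the incubator's -x (front), grows clockwise seen from above. Moves with about 0.05 N m and stays where it is left.
- dial_center (a point): on the dial's vertical axis, incubator frame (0, -77.5, 142) mm. Black dial: round skirt 58 mm across, its top 126 mm above the worktop; on it a straight grip bar 60 long, 14 wide, up to 152 mm above the worktop, along the pointer direction, with a white pointer line on one half of its top.
- pointer (a point): where the pointer points: on the dial, 36 mm from its axis, at the side of the white line.
- tab (a joint): angle of the setting tab on the same scale as the dial (dial = tab when lined up). Stiff; not to be moved.
- mark (a point): inner point of the setting tab, 36 mm from the dial's axis. The tab is a small plain dark metal block, 11 long, 7 wide, 10 mm high, standing on the dial plate outside the skirt (35 to 46 mm from the axis), top 126 mm above the worktop.
- cup_steel: bystander: open steel cup, 84 mm across, 92 mm high, origin under its centre. Leave standing.
- jar_white: bystander: white screw-top jar, 82 mm across, 78 mm high, origin under its centre. Leave standing.
- beaker_small: bystander: small glass beaker, 57 mm across, 70 mm high, origin under its centre. Leave standing.

How it is judged:
On the way:
1. the lid is fully shut and held by its catch with the robot off it (value of joint lid below 0.018 rad and contact force between each of the fingers, the arm and lid below 0.3 N), for 0.3 s.
At the end, for the whole second after the job is handed in: The lid is fully home and held by the catch (joint below 0.018 rad, 3 mm at the edge), and the dial is at rest with its pointer within 5 mm (8 degrees) of the setting tab's inner point (value of joint lid below 0.018 rad and horizontal distance between pointer and mark below 0.005 m and velocity of joint dial between -0.05 and 0.05 rad/s); the robot touches nothing.
It fails at once if the lid is slammed (closing faster than 2.5 rad/s) (velocity of joint lid below -2.5 rad/s).
It fails at once if the lid is forced (pushed with more than 40 N) (contact force between any of the fingers, the arm and lid above 40 N).
It fails at once if the setting tab is moved (distance of mark from where it was at the start of the episode above 0.006 m).
It fails at once if a vessel beside the incubator is shifted by more than 30 mm or tipped (distance of any of cup_steel, jar_white, beaker_small from where it was at the start of the episode above 0.03 m or angle between any of cup_steel, jar_white, beaker_small's own z axis and vertical above 0.4 rad).
It also fails if it takes over 59 s, if anything falls off the work surface, if the arm or the gripper's body presses on something with over 40 N, if the wrist force passes 120 N, or if a joint passes its speed limit or range.

## Working session

There is one attempt and no reset: what is moved stays moved. The work goes in short steps, Python scripts to look and compute and a shell command to move; the robot and the scene stay as the last step left them, time stands still between calls to the robot, and variables do not carry over. Pictures are saved under pics/ and viewed, at most 10 in all, crops included, and the job is handed in when it is done.

```bash
mkdir -p pics; cat > h.py <<'E'
import numpy as np, cv2
from bench import manip
def cal(n):
    c=manip.get_calibration(n); return np.array(c["camera_matrix"]),float(c["k1"]),np.array(c["view"])
def proj(n,P):
    K,k,V=cal(n); P=np.atleast_2d(P); c=P@V[:3,:3].T+V[:3,3]; s=c[:,:2]/c[:,2:]
    s=s*(1+k*(s**2).sum(1,keepdims=True)); return s@K[:2,:2].T+K[:2,2]
def ray(n,uv):
    K,k,V=cal(n); d=(np.array(uv,float)-K[:2,2])@np.linalg.inv(K[:2,:2]).T; s=d.copy()
    for _ in range(20): s=d/(1+k*(s@s))
    R=V[:3,:3]; return -R.T@V[:3,3], R.T@np.array([s[0],s[1],1])
def at_z(n,uv,z):
    o,d=ray(n,uv); return o+d*(z-o[2])/d[2]
E
python3 - <<'E'
from h import *
for n in("scene","top"):
    im=manip.camera(n); cv2.imwrite(f"pics/{n}0.png",im[:,:,::-1])
    K,k,V=cal(n); print(n,K[0,0],k,-V[:3,:3].T@V[:3,3],V[2,:3])
    for t in("incubator","lid","dial","tab","cup_steel","jar_white","beaker_small"):
        r=manip.cut_out(t,n)
        print(t,[(round(x["confidence"],2),x["box"],np.argwhere(x["pixels"]).mean(0)[::-1].round(1)) for x in r[:2]])
s=manip.observe();print(s["time"],s["tcp_pos"],s["orientation"],s["contact_force"])
E
```

```text
scene 405.73301960856514 -0.05269586030724159 [-0.04712053 -0.70940455  0.58563724] [ 0.64527277  0.5160187  -0.56333628]
incubator [(0.74, [265.5, 124.4, 146.2, 175.8], array([338.2, 216.2])), (0.44, [244.4, 184.5, 36.4, 47.8], array([260.1, 206.9]))]
lid [(0.81, [301.5, 125.6, 68.1, 77.8], array([336.6, 160.5]))]
dial [(0.92, [355.9, 204.6, 29.9, 27.5], array([371.7, 220.1])), (0.43, [405.1, 235.3, 48.4, 53.6], array([426.5, 261.8]))]
tab [(0.46, [404.9, 232.7, 47.4, 57.6], array([426.5, 261.9])), (0.36, [353.3, 211.0, 1.9, 5.2], array([352.1, 215.7]))]
cup_steel []
jar_white [(0.77, [404.9, 232.9, 47.9, 57.3], array([426.6, 261.6]))]
beaker_small [(0.69, [388.9, 275.5, 39.4, 46.4], array([401.4, 307.4])), (0.4, [266.4, 119.7, 143.5, 181.6], array([338.6, 216. ]))]
top 445.6690822542757 -0.06186839402523555 [ 0.39072861 -0.26407034  0.93837722] [ 0.15883542 -0.0123623  -0.98722768]
incubator [(0.83, [260.2, 164.6, 150.6, 111.1], array([337.1, 218. ]))]
lid [(0.71, [262.7, 164.5, 94.0, 36.7], array([307.7, 179.8]))]
dial [(0.94, [362.4, 195.1, 32.9, 33.8], array([379.8, 214.1])), (0.47, [261.3, 167.4, 93.5, 31.5], array([308.1, 179.3]))]
tab [(0.71, [217.0, 219.5, 44.3, 41.1], array([240.9, 240.3])), (0.68, [258.7, 166.1, 96.5, 34.1], array([307.7, 179.5]))]
cup_steel [(0.95, [217.1, 218.9, 47.4, 40.4], array([240.6, 239.9]))]
jar_white [(0.97, [398.4, 171.0, 47.8, 43.5], array([422.7, 191.3])), (0.72, [216.4, 220.4, 44.9, 41.1], array([241.1, 240.5]))]
beaker_small [(0.5, [422.4, 238.2, 18.6, 24.0], array([433.6, 247.9]))]
0.8 [0.18452185 0.62328335 0.23138623] [[-9.58875399e-01  2.83827346e-01  8.47185704e-05]
 [ 2.83827355e-01  9.58875392e-01  1.26839097e-04]
 [-4.52341481e-05  1.45668338e-04 -9.99999988e-01]] [-0.69959543  0.68202448 -0.2461437 ]
```

View pics/scene0.png

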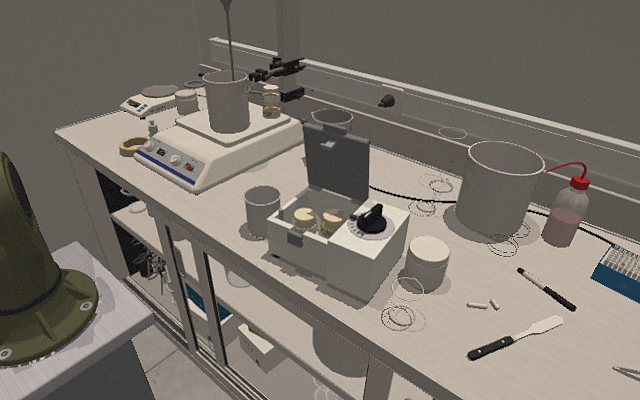

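View pics/top0.png

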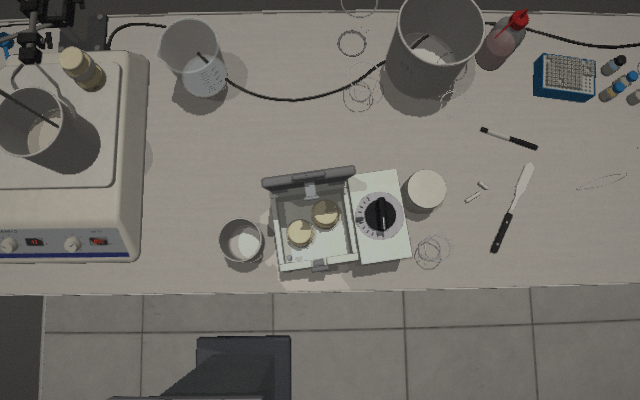

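The scene view shows the incubator around (338,216) with its lid upright, the dial at (372,219), the jar at (427,262), the cup at (262,210), and a glass beaker near (403,305). In the top view, the dial is at (380,215), the cup at (240,240), the jar at (425,190) and the beaker's rings at (432,250). Next I'll crop and enlarge both views.

```bash
python3 - <<'E'
import cv2
a=cv2.imread("pics/top0.png")[155:285,210:450]; cv2.imwrite("pics/c1.png",cv2.resize(a,(792,429),interpolation=cv2.INTER_CUBIC))
b=cv2.imread("pics/top0.png")[180:250,345:415];c=cv2.imread("pics/scene0.png")[190:250,335:415]
import numpy as np
cv2.imwrite("pics/c2.png",np.hstack([cv2.resize(b,(400,400),interpolation=cv2.INTER_CUBIC),cv2.resize(c,(400,300),interpolation=cv2.INTER_CUBIC)[:].copy() if 0 else cv2.copyMakeBorder(cv2.resize(c,(400,300),interpolation=cv2.INTER_CUBIC),0,100,0,0,cv2.BORDER_CONSTANT)]))
E
```

```text
(no output)
```

View pics/c1.png

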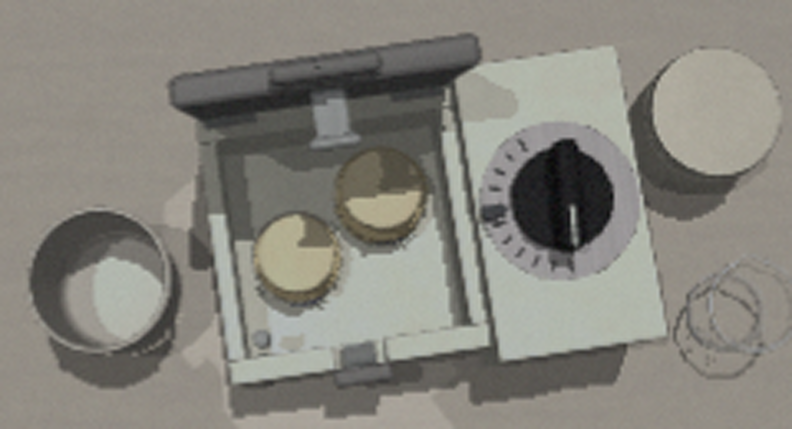

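View pics/c2.png

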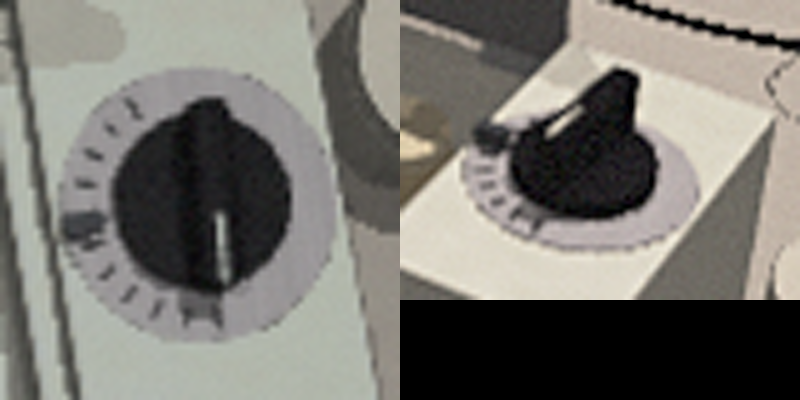

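The crops show the console corners at (500,360), (665,336) and (614,47) in c1. In the left part of c2 the tab is at about (82,224) and the white pointer line runs (218,212)-(224,283), close to the front. So the dial is near 0 and the tab is about 75-80° clockwise from it.

```bash
cat >> h.py <<'E'
def inc():
    from scipy.optimize import least_squares
    px=np.array([[500,360],[665,336],[614,47]])/3.3+[210,155]
    W=np.array([at_z("top",p,.115)[:2] for p in px]); L=np.array([[-.085,-.029],[-.085,-.125],[.085,-.125]])
    dc=L*0
    f=lambda v:((L@np.array([[np.cos(v[2]),np.sin(v[2])],[-np.sin(v[2]),np.cos(v[2])]])+v[:2])-W).ravel()
    r=least_squares(f,[.6,-.2,0]); return r.x,r.fun
def loc(v,P): # incubator->world
    c,s=np.cos(v[2]),np.sin(v[2]); P=np.atleast_2d(P); return P@np.array([[c,s,0],[-s,c,0],[0,0,1]])+[v[0],v[1],0]
E
python3 - <<'E'
from h import *
v,f=inc(); print("inc",v,f.round(4))
pc=lambda a:np.array(a)*.175+[345,180]
dcw=loc(v,[0,-.0775,.142])[0]; print("dial c",dcw, proj("top",dcw))
def ang(p,z):
    w=at_z("top",p,z)-dcw; a=np.arctan2(w[1],w[0])-v[2]; return np.hypot(*w[:2]),(np.pi-a+np.pi)%(2*np.pi)-np.pi
print("tab",ang(pc([82,224]),.126),"ptr end",ang(pc([224,283]),.152),"line start",ang(pc([218,212]),.152))
# joint fits: lid
def lidpt(th,out,y,up): return loc(v,[.078-out*np.cos(th)+up*np.sin(th), y, .1+out*np.sin(th)+up*np.cos(th)])[0]
for th in(1.3,1.4,1.5,1.6,1.7): print(th,[proj(n,[lidpt(th,.158,y,.016) for y in(.122,-.028)]).round(1).tolist() for n in("scene","top")])
print("scene: dial",proj("scene",dcw),proj("scene",loc(v,[[-.085,-.125,.115],[.085,-.125,.115],[-.085,-.029,.115]])).tolist())
for n,p,z in(("cup",(240.6,237),.092),("jar",(425.5,190),.078)): print(n,at_z("top",p,z))
print("beaker",at_z("top",(np.array([757,305])/3.3+[210,155]),.07),at_z("top",np.array([717,332])/3.3+[210,155],0))
E
```

```text
inc [ 0.49200736 -0.31562332  0.12646005] [-0.0012  0.0013 -0.0005 -0.0009  0.0018 -0.0004]
dial c [ 0.50178192 -0.39250445  0.142     ] [[381.40373403 213.61919889]]
tab (np.float64(0.03928542279764262), np.float64(1.507190630365903)) ptr end (np.float64(0.03009875991934587), np.float64(0.05344502821039754)) line start (np.float64(0.007822238749410005), np.float64(-0.03475672302491439))
1.3 [[[300.2, 123.9], [365.9, 142.1]], [[261.3, 189.3], [356.2, 175.9]]]
1.4 [[[304.5, 120.5], [369.7, 138.2]], [[259.9, 179.2], [354.8, 165.9]]]
1.5 [[[308.8, 117.9], [373.4, 135.2]], [[258.6, 169.4], [353.2, 156.2]]]
1.6 [[[313.0, 116.2], [376.9, 133.0]], [[257.5, 159.9], [351.5, 146.8]]]
1.7 [[[316.9, 115.2], [380.2, 131.7]], [[256.5, 150.9], [349.8, 138.0]]]
scene: dial [[372.00308296 213.41824895]] [[373.33110356609114, 258.58790042482576], [410.38050870354743, 211.6175810175334], [326.257298660121, 239.2015699417705]]
cup [ 0.46845735 -0.13049079  0.092     ]
jar [ 0.55632964 -0.49250802  0.078     ]
beaker [ 0.44292493 -0.51560873  0.07      ] [ 0.43045238 -0.5089936   0.        ]
```

```bash
python3 - <<'E'
from h import *
for p,z in(((135,262),.03),((142,60),.08),((0,290),.05),((115,185),.1)): print("top",p,at_z("top",p,z).round(3))
for p,z in(((135,150),.06),((207,190),.03),((303,128),.06),((208,132),.12),((248,130),.12),((228,72),.28),((228,72),.32),((228,0),.5),((228,0),.6),((280,70),.3)): print("scene",p,z,at_z("scene",p,z).round(3))
v,_=inc()
def lidpt(th,out,y,up): return loc(v,[.078-out*np.cos(th)+up*np.sin(th), y, .1+out*np.sin(th)+up*np.cos(th)])[0].round(3)
for out in(.158,.172,.13):print(out,lidpt(1.4,out,.047,.016),lidpt(0,out,.047,.016))
E
```

```text
top (135, 262) [0.426 0.095 0.03 ]
top (142, 60) [0.842 0.082 0.08 ]
top (0, 290) [0.372 0.365 0.05 ]
top (115, 185) [0.572 0.113 0.1  ]
scene (135, 150) 0.06 [0.419 0.351 0.06 ]
scene (207, 190) 0.03 [0.449 0.064 0.03 ]
scene (303, 128) 0.06 [0.852 0.094 0.06 ]
scene (208, 132) 0.12 [0.555 0.179 0.12 ]
scene (248, 130) 0.12 [0.637 0.107 0.12 ]
scene (228, 72) 0.28 [0.613 0.139 0.28 ]
scene (228, 72) 0.32 [0.527 0.028 0.32 ]
scene (228, 0) 0.5 [ 0.378 -0.18   0.5  ]
scene (228, 0) 0.6 [-0.118 -0.798  0.6  ]
scene (280, 70) 0.3 [0.666 0.003 0.3  ]
0.158 [ 0.552 -0.261  0.258] [ 0.407 -0.279  0.116]
0.172 [ 0.55  -0.261  0.272] [ 0.393 -0.281  0.116]
0.13 [ 0.557 -0.26   0.231] [ 0.434 -0.276  0.116]
```

```bash
python3 -m creep '[[0,-4,-2.5,0],[0,-5,-2.5,0],[0,-5,-2.5,0],[0,-5,-2.5,0],[-4,-0.5,0,5],[-5,-0.3,0,6.3],[-5,-0.3,0,6.3]]' 0 20; python3 - <<'E'
from h import *
print(manip.observe()["qpos"].round(3) if hasattr(manip.observe()["qpos"],"round") else manip.observe()["qpos"])
E
```

```text
time: 1.5
tcp_pos: [0.2612, 0.3925, 0.3242]
orientation: [[-0.827, 0.563, 0.001], [0.563, 0.827, 0.002], [-0.0, 0.002, -1.0]]
contact_force: [1.4, 1.6, -0.9]
opening: 0.001
grasp_force: 0.0
[-1.111 -0.093  0.065  1.724  0.006  1.508 -0.073]
```

```bash
python3 -m creep '[[-5,-0.4,0,6.3],[-5,-0.4,0,6.3],[-5,-0.4,0,6.3],[-5,-0.4,0,6.3],[-5,-0.4,0,6.3],[-5,-0.3,0,6.3],[-5,-0.3,0,6.3],[-5,-0.3,0,6.3],[-5,-0.3,0,6.3],[-5,-0.3,0,6.3],[-4,-0.3,0,6.3],[0,0,0,0]]'; python3 - <<'E'
from h import *
s=manip.observe();print(np.round(s["qpos"],3),s["time"],s["orientation"])
E
```

```text
time: 2.7
tcp_pos: [0.4416, -0.09, 0.3241]
orientation: [[0.244, 0.97, 0.002], [0.97, -0.244, -0.0], [0.0, 0.002, -1.0]]
contact_force: [0.4, 0.3, -0.3]
opening: 0.001
grasp_force: 0.0
[-0.572 -0.204  0.616  1.782  0.117  1.526 -0.218] 2.7 [[ 2.44187488e-01  9.69726757e-01  1.57728686e-03]
 [ 9.69727984e-01 -2.44187701e-01 -5.91248108e-05]
 [ 3.27819141e-04  1.54397674e-03 -9.99998754e-01]]
```

```bash
python3 -m creep '[[-2.6,4.3,0,0],[-2.6,4.3,0,0],[-2.6,4.3,0,0],[-2.6,4.3,0,0],[-2.6,4.3,0,0],[0,0,0,8.5],[0,0,0,8.5],[0,0,0,8.5],[0,0,0,8.5],[0,0,0,8.5],[0,0,0,8.5],[0,0,0,8.5],[0,0,0,8.5],[0,0,0,0]]'; python3 - <<'E'
from h import *
s=manip.observe();print(np.round(s["qpos"],3),s["time"])
im=manip.camera("scene");cv2.imwrite("pics/s1.png",cv2.resize(im[60:320,200:520,::-1],(800,650))[:600])
E
```

```text
time: 4.1
tcp_pos: [0.6215, -0.2574, 0.3229]
orientation: [[0.989, 0.151, -0.001], [0.151, -0.989, 0.0], [-0.001, -0.0, -1.0]]
contact_force: [-0.2, -0.5, -0.1]
opening: -0.002
grasp_force: 0.0
[-0.353  0.522  1.099  1.265 -0.461  1.616 -0.755] 4.1
```

View pics/s1.png

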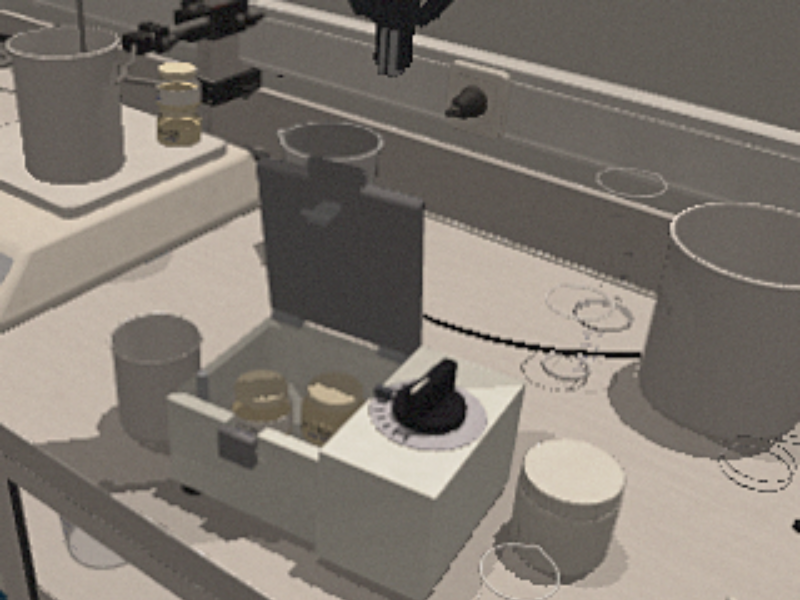

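The gripper hangs above and behind the lid, which is still upright, and all the vessels are in place. I'll go down behind the lid and then forward until I touch it.

```bash
python3 -m creep '[[0,0,2.9,0],[0,0,2.9,0],[0,0,2.9,0],[0,0,0,0],[-1.5,0,0,0],[-1.5,0,0,0],[-1.2,0,0,0],[-0.6,0,0,0],[-0.6,0,0,0],[-0.6,0,0,0],[-0.6,0,0,0],[0,0,0,0]]'; python3 - <<'E'
from h import *
s=manip.observe();print(np.round(s["qpos"],3),s["time"])
E
```

```text
time: 5.35
tcp_pos: [0.555, -0.2683, 0.2365]
orientation: [[0.989, 0.15, -0.0], [0.15, -0.989, 0.001], [-0.0, -0.001, -1.0]]
contact_force: [-0.8, -0.4, -0.4]
opening: -0.001
grasp_force: 0.0
[-0.459  0.422  1.141  1.563 -0.387  1.407 -0.707] 5.35
```

```bash
python3 -m creep '[[-0.7,0,0.2,0],[-0.7,0,0.2,0],[-1.2,0,0.5,0],[-1.2,0,0.5,0],[-1.2,0,0.7,0],[-1.2,0,0.7,0],[0,0,0,0]]'; python3 - <<'E'
from h import *
s=manip.observe();print(np.round(s["qpos"],3),s["time"])
im=manip.camera("scene");cv2.imwrite("pics/s2.png",cv2.resize(im[90:310,230:470,::-1],(640,587)))
E
```

```text
time: 6.05
tcp_pos: [0.4916, -0.2781, 0.2073]
orientation: [[0.989, 0.148, -0.002], [0.148, -0.989, 0.002], [-0.002, -0.002, -1.0]]
contact_force: [-1.1, -0.1, -0.3]
opening: -0.002
grasp_force: 0.0
[-0.523  0.29   1.176  1.73  -0.277  1.311 -0.711] 6.05
```

View pics/s2.png

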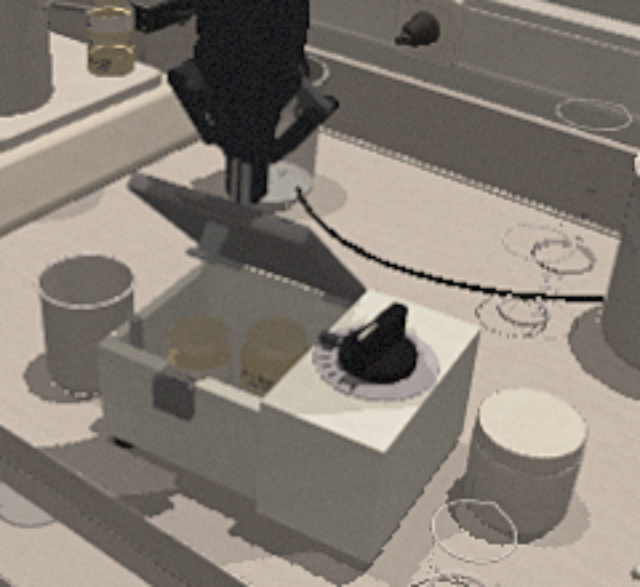

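The lid is following the fingertips and is about half closed.

```bash
python3 -m creep '[[-0.9,0,0.9,0],[-0.9,0,0.9,0],[-0.8,0,1.1,0],[-0.8,0,1.1,0],[-0.5,0,0.9,0],[-0.4,0,0.9,0],[0,0,0,0]]'; python3 - <<'E'
from h import *
s=manip.observe();print(np.round(s["qpos"],3),s["time"])
E
```

```text
time: 6.8
tcp_pos: [0.4503, -0.2839, 0.1489]
orientation: [[0.989, 0.149, -0.003], [0.149, -0.989, 0.001], [-0.002, -0.001, -1.0]]
contact_force: [0.1, 0.1, 1.3]
opening: 0.0
grasp_force: 0.0
[-0.523  0.25   1.178  1.878 -0.248  1.18  -0.681] 6.8
```

```bash
python3 -m creep '[[-0.7,0,0.4,0],[-0.7,0,0.4,0],[-0.3,0,0.5,0],[0,0,0.4,0],[0,0,0.3,0],[0,0,0.3,0],[0,0,0,0]]'
```

```text
time: 7.5
tcp_pos: [0.4335, -0.2871, 0.1273]
orientation: [[0.989, 0.149, -0.003], [0.149, -0.989, 0.001], [-0.003, -0.001, -1.0]]
contact_force: [-3.6, 0.0, 5.5]
opening: 0.002
grasp_force: 2.0
```

```bash
python3 -m creep '[[0,0,0.3,0],[0,0,0.3,0],[0,0,0.2,0],[0,0,0,0]]'; python3 -m creep '[[0,0,0.2,0],[0,0,0.1,0],[0,0,0,0]]'
```

```text
time: 7.9
tcp_pos: [0.4347, -0.287, 0.1191]
orientation: [[0.989, 0.149, -0.001], [0.149, -0.989, -0.0], [-0.001, 0.0, -1.0]]
contact_force: [0.1, 0.5, -0.6]
opening: -0.0
grasp_force: 0.0
time: 8.2
tcp_pos: [0.4349, -0.2869, 0.1165]
orientation: [[0.989, 0.15, -0.0], [0.15, -0.989, -0.0], [-0.0, -0.0, -1.0]]
contact_force: [-2.9, 0.6, 4.5]
opening: 0.0
grasp_force: 2.3
```

```bash
python3 -m creep '[[0,0,0.1,0],[0,0,0,0]]'; python3 -m creep '[[0,0,0.1,0],[0,0,0,0]]' | head -4
```

```text
time: 8.4
tcp_pos: [0.4349, -0.287, 0.116]
orientation: [[0.989, 0.15, -0.0], [0.15, -0.989, 0.0], [-0.0, -0.001, -1.0]]
contact_force: [-4.7, 1.2, 9.5]
opening: -0.003
grasp_force: 4.9
time: 8.6
tcp_pos: [0.4349, -0.287, 0.1159]
orientation: [[0.989, 0.15, -0.001], [0.15, -0.989, 0.001], [-0.0, -0.001, -1.0]]
contact_force: [-7.5, 2.5, 18.6]
```

```bash
python3 -m creep '[[0,0,0.05,0],[0,0,0,0]]'|head -4; python3 -m creep '[[0,0,-0.2,0],[0,0,-0.2,0],[0,0,-1,0],[0,0,-3,0],[0,0,-3,0],[0,0,0,0],[0,0,0,0]]'; python3 - <<'E'
from h import *
im=manip.camera("scene");cv2.imwrite("pics/s3.png",cv2.resize(im[110:310,230:450,::-1],(660,600)))
E
```

```text
time: 8.8
tcp_pos: [0.4349, -0.287, 0.1158]
orientation: [[0.989, 0.15, -0.001], [0.15, -0.989, 0.002], [-0.0, -0.002, -1.0]]
contact_force: [-7.6, 2.6, 21.9]
time: 9.5
tcp_pos: [0.4359, -0.2863, 0.1885]
orientation: [[0.989, 0.151, 0.002], [0.151, -0.989, 0.001], [0.002, -0.0, -1.0]]
contact_force: [-0.4, -0.1, -0.4]
opening: 0.003
grasp_force: 0.0
```

View pics/s3.png

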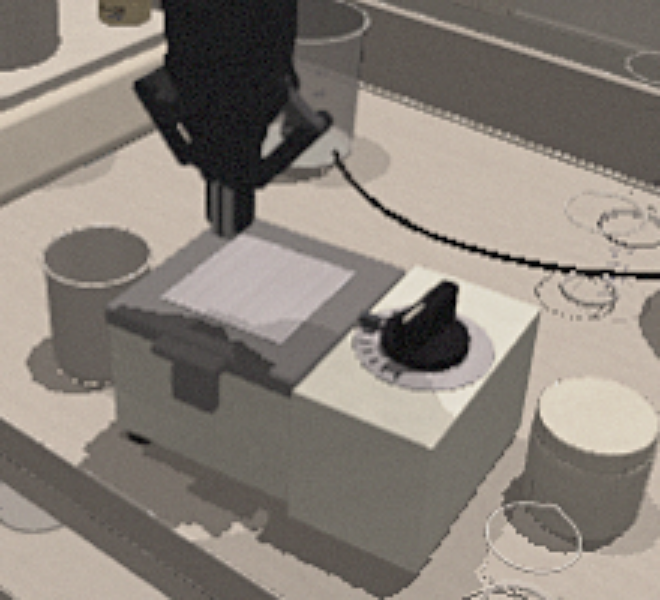

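The lid looks flat and shut, and the TCP stopped at z = 0.116 m, which is the stop height. Next is the dial, starting with a check of its centre and of the tab.

```bash
python3 -m creep '[[1.3,3,-1,0],[1.3,3,0,0],[1.3,3,0,0],[1,2.5,0,2],[0,0,0,0],[0,0,0,0]]' 0.5 20; python3 - <<'E'
from h import *
v,_=inc();dc=loc(v,[0,-.0775,.126])[0]
print(dc,at_z("top",(380.35,215),.126), np.round(manip.observe()["qpos"],3))
im=manip.camera("scene")
E
```

```text
time: 10.15
tcp_pos: [0.4996, -0.3932, 0.1961]
orientation: [[0.993, 0.114, -0.003], [0.114, -0.993, 0.001], [-0.003, -0.001, -1.0]]
contact_force: [1.0, -0.1, 0.2]
opening: 0.504
grasp_force: 0.0
[ 0.50178192 -0.39250445  0.126     ] [ 0.50147587 -0.39302561  0.126     ] [-0.168  0.486  1.074  1.564 -0.432  1.354 -0.505]
```

```bash
python3 -m creep '[[0.2,0,2.5,0],[0,0,2.5,0],[0,0,1,0],[0,0,0.5,0],[0,0,0,0]]'; python3 -m creep '[[0,0,0,0],[0,0,0,0],[0,0,0,0],[0,0,0,0],[0,0,0,0]]' 0 30
```

```text
time: 10.7
tcp_pos: [0.5027, -0.3922, 0.133]
orientation: [[0.993, 0.116, 0.0], [0.116, -0.993, 0.001], [0.0, -0.001, -1.0]]
contact_force: [-0.8, -0.8, -0.6]
opening: 0.501
grasp_force: 0.0
time: 11.2
tcp_pos: [0.5033, -0.3938, 0.1342]
orientation: [[0.993, 0.115, 0.002], [0.115, -0.993, -0.002], [0.002, 0.002, -1.0]]
contact_force: [0.5, -0.6, 6.3]
opening: 0.156
grasp_force: 32.9
```

```bash
python3 -m creep '[[0,0,-0.1,0],[0,0,0,5],[0,0,0,5],[0,0,0,5],[0,0,0,5],[0,0,0,5],[0,0,0,5],[0,0,0,5],[0,0,0,5],[0,0,0,0]]'; python3 -c "
from h import *
print(np.round(manip.observe()['qpos'],3))"
```

```text
time: 12.2
tcp_pos: [0.5033, -0.394, 0.1343]
orientation: [[0.835, -0.551, 0.001], [-0.551, -0.835, -0.003], [0.003, 0.001, -1.0]]
contact_force: [3.1, -4.3, 1.0]
opening: 0.155
grasp_force: 31.9
[-0.212  0.615  1.164  1.633 -0.584  1.285 -1.099]
```

```bash
python3 -m creep '[[0,0,0,5],[0,0,0,5],[0,0,0,5],[0,0,0,5],[0,0,0,5],[0,0,0,5],[0,0,0,5],[0,0,0,5],[0,0,0,5],[0,0,0,2],[0,0,0,0],[0,0,0,0]]'
```

```text
time: 13.4
tcp_pos: [0.5031, -0.3942, 0.1343]
orientation: [[0.169, -0.986, 0.001], [-0.986, -0.169, -0.003], [0.003, -0.001, -1.0]]
contact_force: [3.2, -4.7, 1.2]
opening: 0.155
grasp_force: 31.8
```

```bash
python3 -m creep '[[0,0,0,0],[0,0,0,0],[0,0,0,0]]' 0.5 20;  python3 -m creep '[[0,0,-2,0],[0,0,-4,0],[0,0,-5,0],[0,0,-5,0],[0,-4,-4,0],[0,-5,0,0],[0,-5,0,0],[0,0,0,0]]'; python3 - <<'E'
from h import *
t=manip.camera("top");s=manip.camera("scene")
cv2.imwrite("pics/f1.png",np.hstack([cv2.resize(t[180:250,345:415,::-1],(400,400),interpolation=cv2.INTER_CUBIC),cv2.resize(s[180:250,335:405,::-1],(400,400),interpolation=cv2.INTER_CUBIC)]))
E
```

```text
time: 13.7
tcp_pos: [0.5024, -0.392, 0.1333]
orientation: [[0.168, -0.986, -0.001], [-0.986, -0.168, 0.002], [-0.002, 0.001, -1.0]]
contact_force: [0.1, 0.2, -0.1]
opening: 0.501
grasp_force: 0.0
time: 14.5
tcp_pos: [0.6439, -0.3645, 0.3252]
orientation: [[0.179, -0.984, -0.002], [-0.984, -0.179, 0.003], [-0.003, 0.001, -1.0]]
contact_force: [-0.6, 1.1, -1.0]
opening: 0.5
grasp_force: 0.0
```

View pics/f1.png

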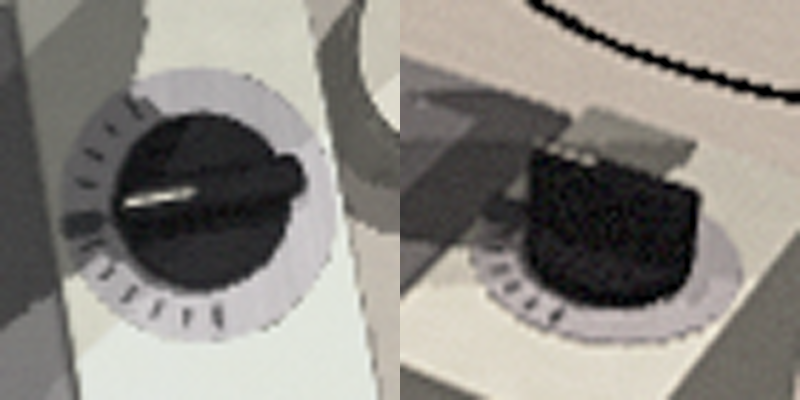

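The pointer line, (195,190) to (125,205), is parallel to the direction from the dial centre to the tab at (82,224), within about 1-2°. The tab hasn't moved and the gripper is clear, so I'm handing in.

```bash
python3 -c "
from bench import manip
print(manip.hand_in())"
```

```text
the job is handed in; nothing more can be done
None
```

I lowered the lid gently, pressed it onto its stop with about 22 N, and turned the dial to within about 2° of the setting tab. I then handed the job in at about 14.6 s; no verdict came back. The lid looked flat and shut after I let go, though I did not measure its angle, and the tab and vessels looked undisturbed in the pictures I took.

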